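Load the foil reel and draw the stamping cassette

TASK

Get the foil cassette ready for the stamping machine: first slide the loose foil reel over the cassette's bare upright spindle, right down onto the deck, and let go of it while the cassette is still locked in its cradle. Then pinch the two side catches together with the fingers, lift the cassette straight out of the cradle and finish while still holding it by the catches, level and still, with its underside at least 10 cm above the bench and the reel still down on its spindle. Leave the jar, the book and the brush where they are.

Things in the scene. Friction and masses are not known exactly. Their poses are not given: they have to be found in the camera images.
- cradle: Grey loading cradle fixed to the bench: base 104 x 194 mm, 10 mm thick, low walls (tops 22 mm above the bench) round the seated cassette; beside each catch a steel strike block (32 mm along y, top 30 mm above the bench) reaches over the catch's hook. Origin: centre of its underside, on the bench; long side along its y, z up.
- cassette_grip (a point): Point midway between the two catch tabs, 52 mm above the cassette's underside (62 mm above the bench when seated): pinch here, fingers closing along its x. The tabs are upright black plates 24 mm wide (y), 4 mm thick (x), outer faces 60 mm apart (46 mm pinched fully), tops 66 mm above the underside. Axes: the cassette's, z up.
- cassette_foot (a point): Centre of the cassette's underside; 10 mm above the bench when seated. Axes as the cassette's.
- cassette: Foil cassette, about 0.36 kg: aluminium frame 60 mm (its x) by 171 mm (its y), 16 mm thick, seated in the cradle with 1.5 mm play, axes as the cradle's. Near its +y end, 55 mm from the middle, stand a fixed flanged black drum (40 mm across, top 45 mm above the underside) and two small guide pins. Origin: centre of its underside.
- spindle_foot (a point): Foot of the cassette's bare steel spindle, on the deck (top of the frame, 16 mm above the underside), 55 mm from the cassette's middle towards its -y. The spindle is upright along z, 15 mm in diameter, 46 mm tall, the top 4 mm tapered to 7 mm.
- spindle_tip (a point): Top of the bare spindle, 46 mm above its foot, on its axis.
- reel_mid (a point): Centre of the loose foil reel, half-way up: a plain gold-coloured ring 44 mm outside diameter, 36 mm tall, with a 19 mm through bore along z; about 60 g; it stands upright on the bench, its centre 18 mm up. Either end may be down.
- reel: The foil reel as a whole; origin at the centre of its lower end face.
- catch_far (a joint): Travel of the catch on the cassette's +x side: 0 out (locked under its strike), grows to 0.007 m as it is pressed inwards, towards the cassette's middle. Spring 2 N at rest, 5.5 N fully in; it springs back out when let go. Its hook clears the strike from 4 to 6 mm on, depending on the cassette's play: press both fully in.
- catch_near (a joint): Travel of the catch on the cassette's -x side, towards +x; same values and spring as the other.
- catch_far_pad (a point): Middle of the outer face of the +x catch tab, where a finger presses; 52 mm above the cassette's underside; moves with the catch.
- catch_near_pad (a point): Middle of the outer face of the -x catch tab, where the other finger presses.
- glue_jar: White closed glue jar, 64 mm across, 85 mm tall, standing; to be left alone. Origin at the centre of its underside.
- book: Bound book lying flat, 107 x 160 x 34 mm; to be left alone. Origin at the centre of its underside.
- brush: Brush lying on the bench beyond the work; to be left alone. Origin under its middle, its length along its own x.
There are look-alikes about, which are no part of the job. What is meant by the cassette is not brown, and is the larger of those in its own colour. Of the things that look like the reel, take the one that is nearest to the robot's base at the start.

How it is judged:
By the outcome, as a careful person would: the job done as asked, in the order asked, and still so for the second after the job is handed in, while the arm keeps its last pose, push and grip.
It also fails if it takes over 58 s, if anything falls off the work surface, if the arm or the gripper's body presses on something with over 40 N, if the wrist force passes 120 N, or if a joint passes its speed limit or range.

ROBOT

A 7-joint arm with a two-finger parallel gripper is mounted at the origin on the work surface. World frame = base frame: x ahead of the robot, y to its left, z up, the work surface at z = 0. Lengths are in m, angles in rad, forces in N, time in s.
With the tool pointing down it reaches from about 0.425 to 0.825 m from the base axis. Payload 3.6 kg.
Tool frame: the origin (TCP) lies midway between the tips of the shut fingers; the grasp point (between the pads) lies 19 mm behind it (env.pinch_z is the distance from the TCP to the grasp point, in m); y points along the fingers, x is the direction in which the jaws open and shut, and the axes are right-handed (so a half turn about y gives the same grasp; the last joint's range is limited). The gripper opens to 85 mm and grips with 20 to 120 N. Pads are 22 mm wide; open, the fingers measure 114 mm over their backs; the gripper's body (76 mm by 85 mm) begins 54 mm behind the grasp point. The pads swing forward as they close: fully open they stand 13 mm farther back than shut.
Start: joints at [1.248, 0.615, -0.013, 1.423, 0.008, 1.103, -0.04], TCP at [0.19, -0.622, 0.21] pointing down, gripper open.
Joint ranges: [-3.12, 3.12], [-0.3, 2.06], [-1.34, 1.32], [0.26, 2.42], [-1.36, 4.5], [0.01, 1.98], [-2.84, 2.84]. Speed limits (rad/s): [2.79, 2.79, 3.14, 3.14, 3.14, 3.14, 3.14].

INTERFACE

Orientations are given as a 3x3 rotation matrix whose columns are the frame's x, y, z axes.
In Python, from station import status, snapshot, env gives the robot as it stands.
- The arm moves only by the shell command python3 -m inch 'ROWS' [OPENING] [FORCE]. ROWS is a JSON object of lists of equal length, an entry for each row: "dp": the shift along the tool's x, y, z scaled (see below), a list of three; "twist": the turn, a rotation vector about the tool's x, y, z scaled (see below), a list of three. A call has 1 to 12 rows; each row shifts and turns the commanded pose from where the row before left it, along the tool's axes as they then stand; what a row does not reach is not made up. The controller multiplies each number of a shift by 60 mm and each number of a turn by 4 degrees. A row lasts 1/8 s, in which the tool goes at most 62.5 mm and 10.7 degrees, less where a joint would pass 70% of its speed; a pose out of reach is approached as far as the arm can. A call with a number of a shift or a turn outside -1 to 1 is refused whole. A call with a gripper value outside its range is refused whole. OPENING is the opening in per cent of the stroke, from 0 (shut) to 100 (fully open), set as the call begins (- or left out, the last holds). The fingers move at their own pace and stop on an object; FORCE is the grip in N (left out, the last holds). Time passes only in rows, so rows that do not move let the fingers close. It gives the time, the measured TCP pose, the force and the opening at its end, in the units of the state.
- status.sense(): the state, without advancing time (a new reading comes with each control period).
- snapshot(name): name is "scene" or "top" or "wrist"; returns a dict with "color" (480x640x3 uint8, blue, green, red), "fx", "fy", "cx", "cy" (pixels), "distortion" ([k1, k2, p1, p2, k3] as OpenCV has them; the pictures are not rectified), "R" (3x3) and "t" (3): a world point X has camera coordinates R X + t. Camera axes: x right, y down, z forward; pixel columns grow to the right and rows downward; lengths in m; the calibration is good to about 2 mm. A picture is of the moment at which its call begins. There is no depth.
- env.close_job(): hands the job in, once; it reports no verdict.
The state is a dict: "clock": time; "joint_pos": joint angles; "qvel": joint speeds; "tau": joint torques, N m; "tcp_pos": TCP position; "orientation": TCP orientation; "contact_force": force on the tool from outside, world axes, zero at the start; "torque": the same for the moment, N m; "grip_width": finger opening in m.
Only numpy, scipy, OpenCV 4.12 (cv2) and the standard library are available. Lean on these libraries where they do the work, as an engineer would, in place of code of your own. Each camera call takes 0.05 s, during which the arm holds its last target. There are 200 camera calls.

## Working session

There is one attempt and no reset: what is moved stays moved. The work goes in short steps, Python scripts to look and compute and a shell command to move; the robot and the scene stay as the last step left them, time stands still between calls to the robot, and variables do not carry over. Pictures are saved under pics/ and viewed, about 8 in all and at most 12, crops included, and the job is handed in when it is done.

```bash
ls; mkdir -p pics
python3 - <<'E'
from station import status, snapshot, env
import cv2,pickle,numpy as np
for n in ("scene","top"):
    s=snapshot(n); cv2.imwrite(f"pics/{n}0.png",s["color"]); pickle.dump(s,open(f"{n}0.pkl","wb"))
    print(n,s["fx"],s["distortion"],(-np.array(s["R"]).T@s["t"]).round(3))
st=status.sense(); print(st["clock"],st["tcp_pos"],np.round(st["orientation"],3),st["grip_width"],env.pinch_z)
E
```

```text
pics
scene 433.28315016717283 [-0.08787269  0.          0.          0.          0.        ] [ 1.15  -0.179  0.481]
top 468.2709965999554 [-0.10658296  0.          0.          0.          0.        ] [0.445 0.048 1.092]
0.1 [ 0.1898774  -0.62087135  0.20943067] [[ 0.292 -0.001  0.956]
 [-0.956  0.002  0.292]
 [-0.002 -1.    -0.   ]] 0.08548185355267601 0.0187
```

View pics/top0.png

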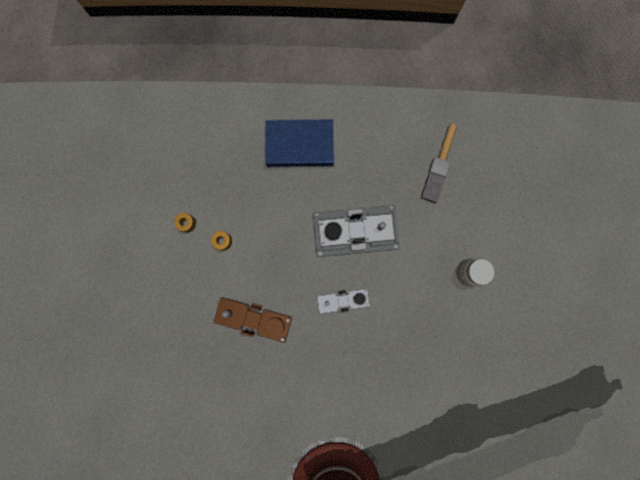

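View pics/scene0.png

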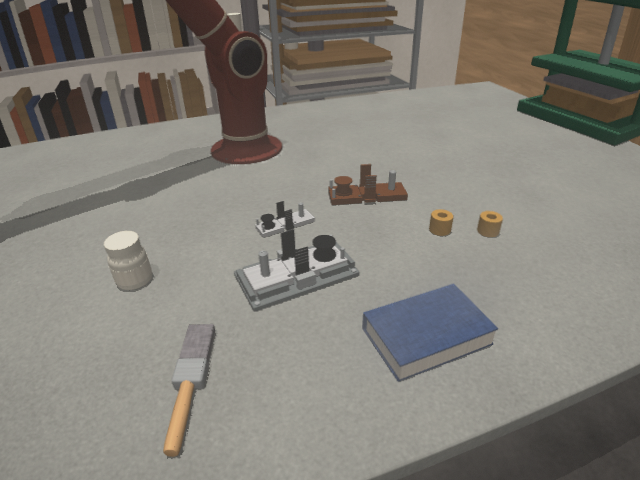

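The top view shows the silver cassette (larger) at (356,231) with its spindle at about (381,227) and drum at (333,231). The nearer reel is at (221,240) and its look-alike at (185,222). The jar is at (478,272), the book at (300,143) and the brush at (440,165). The scene view agrees.

```bash
cat > h.py <<'E'
import cv2,numpy as np
def ray(s,uv):
    K=np.array([[s["fx"],0,s["cx"]],[0,s["fy"],s["cy"]],[0,0,1]]);R=np.array(s["R"]);t=np.array(s["t"])
    n=cv2.undistortPoints(np.array(uv,float).reshape(-1,1,2),K,np.array(s["distortion"])).reshape(-1,2)
    return -R.T@t,np.c_[n,np.ones(len(n))]@R
def plane(s,uv,z):
    c,d=ray(s,uv);return c+d*((z-c[2])/d[:,2])[:,None]
def proj(s,X):
    K=np.array([[s["fx"],0,s["cx"]],[0,s["fy"],s["cy"]],[0,0,1]])
    return cv2.projectPoints(np.array(X,float).reshape(-1,3),cv2.Rodrigues(np.array(s["R"]))[0],np.array(s["t"],float),K,np.array(s["distortion"]))[0].reshape(-1,2)
E
python3 - <<'E'
from h import *;import pickle
s=pickle.load(open("top0.pkl","rb"));im=s["color"]
hsv=cv2.cvtColor(im,cv2.COLOR_BGR2HSV)
m=cv2.inRange(hsv,(10,120,90),(30,255,255))
for c in cv2.findContours(m,cv2.RETR_EXTERNAL,2)[0]:
    if cv2.contourArea(c)>60:
        (u,v),r=cv2.minEnclosingCircle(c);print("orange",u,v,r,plane(s,[(u,v)],.030).round(4))
print("drum",plane(s,[(333,231)],.055),"tip",plane(s,[(381.5,226.5)],.072),"jar",plane(s,[(481,272)],.085))
# cradle: corner screws
print(plane(s,[(318,212),(392,207),(397,250),(319,253)],.012).round(4))
print(plane(s,[(355,215),(358,241)],.076).round(4))
E
python3 -c "
import cv2
im=cv2.imread('pics/top0.png')[190:270,170:410]
cv2.imwrite('pics/c1.png',cv2.resize(im,(800,267),interpolation=2))"
```

```text
orange 251.56642150878906 320.8393249511719 37.56687545776367 [[0.369  0.1988 0.03  ]]
orange 220.11904907226562 239.92857360839844 9.351454734802246 [[0.5491 0.2787 0.03  ]]
orange 183.06021118164062 221.7094268798828 9.231511116027832 [[0.5886 0.3672 0.03  ]]
orange 447.0 141.0 17.720144271850586 [[ 0.8006 -0.2442  0.03  ]]
drum [[0.57401009 0.02218236 0.055     ]] tip [[ 0.58499919 -0.08408398  0.072     ]] jar [[ 0.48951724 -0.30259684  0.085     ]]
[[ 0.623   0.0573  0.012 ]
 [ 0.6402 -0.1161  0.012 ]
 [ 0.5392 -0.1288  0.012 ]
 [ 0.5272  0.0521  0.012 ]]
[[ 0.6082 -0.0248  0.076 ]
 [ 0.551  -0.0325  0.076 ]]
```

View pics/c1.png

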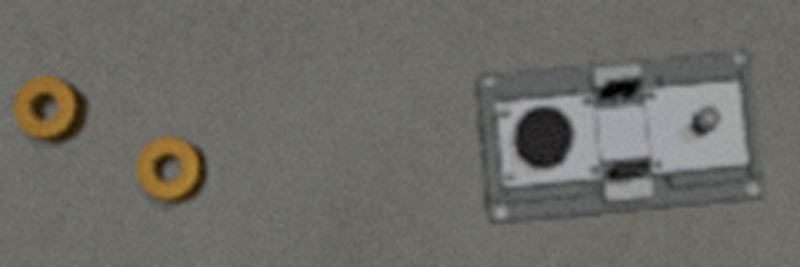

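The larger cassette's centre is at about (0.581,-0.030), yaw about 6°. The reel to take is at about (0.548,0.279).

```bash
cat > plan.py <<'E'
import numpy as np
def rows(p,yaw,target,n,tw):
    """straight/arc rows in tool axes (tool x=(c,s), tool z=(-s,c), y down)"""
    p=np.array(p,float);out=[]
    a0=np.arctan2(p[1],p[0]);r0=np.hypot(*p[:2]);a1=np.arctan2(target[1],target[0]);r1=np.hypot(*target[:2])
    for i in range(1,n+1):
        f=i/n;a=a0+f*(a1-a0);r=r0+f*(r1-r0)
        w=np.array([r*np.cos(a),r*np.sin(a),p[2]+(target[2]-p[2])/(n-i+1)])
        c,s=np.cos(yaw),np.sin(yaw);d=(w-p)/.06
        o=np.round([c*d[0]+s*d[1],-d[2],-s*d[0]+c*d[1]],2)
        out.append(o.tolist());p=p+.06*np.array([c*o[0]-s*o[2],s*o[0]+c*o[2],-o[1]]);yaw-=np.radians(4*tw)
    return out,p,np.degrees(yaw)
E
python3 -c "
from plan import *
print(rows([.1899,-.6209,.2094],np.arctan2(-.956,.292),[.548,.279,.20],20,-1))"
```

```text
([[-0.07, 0.01, 0.94], [-0.09, 0.01, 0.94], [-0.1, 0.01, 0.93], [-0.12, 0.01, 0.93], [-0.13, 0.01, 0.92], [-0.15, 0.01, 0.92], [-0.17, 0.01, 0.91], [-0.18, 0.01, 0.91], [-0.19, 0.01, 0.9], [-0.22, 0.01, 0.9], [-0.22, 0.01, 0.89], [-0.25, 0.01, 0.88], [-0.25, 0.0, 0.88], [-0.27, 0.01, 0.87], [-0.29, 0.0, 0.86], [-0.3, 0.01, 0.85], [-0.31, 0.0, 0.85], [-0.33, 0.01, 0.84], [-0.34, 0.0, 0.83], [-0.35, 0.01, 0.82]], array([0.54827261, 0.2789439 , 0.1998    ]), np.float64(6.984732531988588))
```

```bash
python3 -m inch '{"dp":[[-0.07,0,0.94],[-0.09,0,0.94],[-0.1,0,0.93],[-0.12,0,0.93],[-0.13,0,0.92],[-0.15,0,0.92],[-0.17,0,0.91],[-0.18,0,0.91],[-0.19,0,0.9],[-0.22,0,0.9]],"twist":[[0,-1,0],[0,-1,0],[0,-1,0],[0,-1,0],[0,-1,0],[0,-1,0],[0,-1,0],[0,-1,0],[0,-1,0],[0,-1,0]]}' 100 25
python3 -m inch '{"dp":[[-0.22,0,0.89],[-0.25,0,0.88],[-0.25,0,0.88],[-0.27,0,0.87],[-0.29,0,0.86],[-0.3,0,0.85],[-0.31,0,0.85],[-0.33,0,0.84],[-0.34,0,0.83],[-0.35,0,0.82],[0,0,0],[0,0,0]],"twist":[[0,-1,0],[0,-1,0],[0,-1,0],[0,-1,0],[0,-1,0],[0,-1,0],[0,-1,0],[0,-1,0],[0,-1,0],[0,-1,0],[0,0,0],[0,0,0]]}'
python3 - <<'E'
from station import *
from h import *
s=snapshot("wrist");cv2.imwrite("pics/w1.png",s["color"])
import pickle;pickle.dump(s,open("w1.pkl","wb"))
m=cv2.inRange(cv2.cvtColor(s["color"],cv2.COLOR_BGR2HSV),(10,120,60),(30,255,255))
for c in cv2.findContours(m,cv2.RETR_EXTERNAL,2)[0]:
    if cv2.contourArea(c)>300:
        (u,v),r=cv2.minEnclosingCircle(c);print(u,v,r,plane(s,[(u,v)],.036).round(4))
print(status.sense()["tcp_pos"],np.round(status.sense()["orientation"],3))
E
```

```text
clock: 1.35
tcp_pos: [0.5824, -0.2457, 0.2099]
orientation: [[0.84, -0.001, 0.543], [-0.543, 0.0, 0.84], [-0.001, -1.0, -0.0]]
contact_force: [0.2, 0.5, 0.1]
grip_width: 0.0851
clock: 2.85
tcp_pos: [0.5483, 0.2775, 0.21]
orientation: [[0.993, -0.0, -0.121], [0.121, -0.002, 0.993], [-0.0, -1.0, -0.002]]
contact_force: [-0.5, -1.1, 0.1]
grip_width: 0.0856
638.5 360.0 33.00388717651367 [[0.9261 0.1579 0.036 ]]
312.0301208496094 208.50245666503906 24.58161163330078 [[0.5483 0.2801 0.036 ]]
128.38217163085938 257.0005187988281 83.00291442871094 [[0.3776 0.2117 0.036 ]]
368.0 117.5 25.92788314819336 [[0.5869 0.366  0.036 ]]
[0.5489677  0.27644099 0.21002327] [[ 0.993 -0.    -0.119]
 [ 0.119 -0.002  0.993]
 [-0.    -1.    -0.002]]
```

View pics/w1.png

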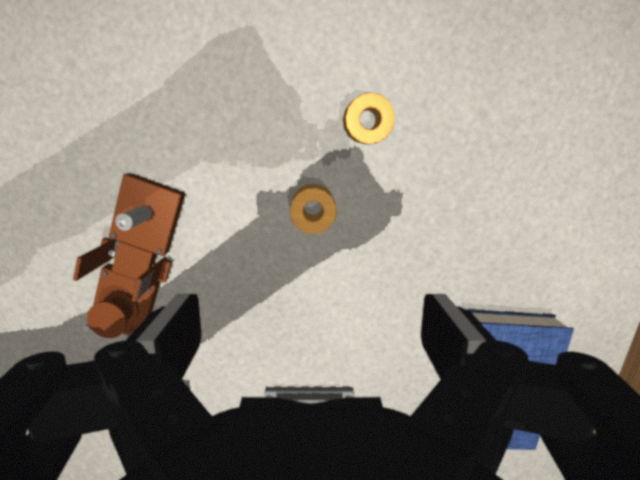

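The wrist view shows the target reel at (312,208), between the fingers' lines, with its look-alike at (368,118). Descending and gripping.

```bash
python3 -m inch '{"dp":[[0,0.7,0.05],[0,0.8,0],[0,0.8,0],[0,0.7,0],[0,0.3,0],[0,0.1,0],[0,0,0]],"twist":[[0,0,0],[0,0,0],[0,0,0],[0,0,0],[0,0,0],[0,0,0],[0,0,0]]}'
python3 -m inch '{"dp":[[0,0,0],[0,0,0],[0,0,0],[0,0,0],[0,0,0],[0,0,0],[0,0,0],[0,0,0]],"twist":[[0,0,0],[0,0,0],[0,0,0],[0,0,0],[0,0,0],[0,0,0],[0,0,0],[0,0,0]]}' 0 30
python3 -m inch '{"dp":[[0,-0.3,0],[0,-0.8,0],[0,-0.9,0],[0,0,0]],"twist":[[0,0,0],[0,0,0],[0,0,0],[0,0,0]]}'
python3 - <<'E'
from station import *
print(status.sense()["tcp_pos"])
from plan import *
p=status.sense()["tcp_pos"]
print(rows(p,np.radians(6.9),[.585,-.084,.124],7,0))
E
```

```text
clock: 3.78
tcp_pos: [0.5488, 0.2816, 0.0076]
orientation: [[0.993, 0.002, -0.121], [0.121, 0.001, 0.993], [0.002, -1.0, 0.001]]
contact_force: [-0.3, 0.4, 0.9]
grip_width: 0.0855
clock: 4.78
tcp_pos: [0.5484, 0.2818, 0.0081]
orientation: [[0.993, 0.002, -0.122], [0.122, 0.001, 0.993], [0.002, -1.0, 0.0]]
contact_force: [-0.5, 0.1, 5.3]
grip_width: 0.0423
clock: 5.28
tcp_pos: [0.5508, 0.284, 0.1328]
orientation: [[0.992, 0.01, -0.122], [0.122, 0.007, 0.993], [0.011, -1.0, 0.005]]
contact_force: [0.4, -0.3, -1.4]
grip_width: 0.0418
[0.55076249 0.28397246 0.13276125]
([[0.21, 0.02, -0.89], [0.14, 0.02, -0.89], [0.05, 0.02, -0.9], [-0.03, 0.02, -0.89], [-0.1, 0.02, -0.89], [-0.18, 0.02, -0.86], [-0.26, 0.03, -0.84]], array([ 0.58503894, -0.08417605,  0.12376125]), np.float64(6.9))
```

```bash
python3 -m inch '{"dp":[[0,0,-0.6],[-0.02,0,-0.9],[-0.02,0,-0.9],[-0.02,0,-0.9],[-0.02,0,-0.9],[-0.02,0,-0.9],[-0.02,0,-0.9],[-0.02,0,-0.8],[-0.02,0,-0.47],[0,0,0],[0,0,0]],"twist":[[0,0,0],[0,0,0],[0,0,0],[0,0,0],[0,0,0],[0,0,0],[0,0,0],[0,0,0],[0,0,0],[0,0,0],[0,0,0]]}'
python3 - <<'E'
from station import *
from h import *
import pickle
for n in("wrist","scene","top"):
    s=snapshot(n);pickle.dump(s,open(n+"2.pkl","wb"))
    cv2.imwrite(f"pics/{n}2.png",s["color"]);print(n,(-np.array(s["R"]).T@s["t"]).round(3))
a=cv2.imread("pics/wrist2.png");b=cv2.imread("pics/scene2.png")
cv2.imwrite("pics/m2.png",np.hstack([cv2.resize(a,(500,375)),cv2.resize(b[80:330,140:340],(300,375))]))
print(status.sense()["tcp_pos"])
E
```

```text
clock: 6.65
tcp_pos: [0.5911, -0.1509, 0.1263]
orientation: [[0.992, -0.001, -0.124], [0.124, 0.002, 0.992], [-0.001, -1.0, 0.002]]
contact_force: [-0.6, 0.6, -0.7]
grip_width: 0.0418
wrist [ 0.582 -0.088  0.29 ]
scene [ 1.15  -0.179  0.481]
top [0.445 0.048 1.092]
[ 0.59148184 -0.15048739  0.12666206]
```

View pics/m2.png

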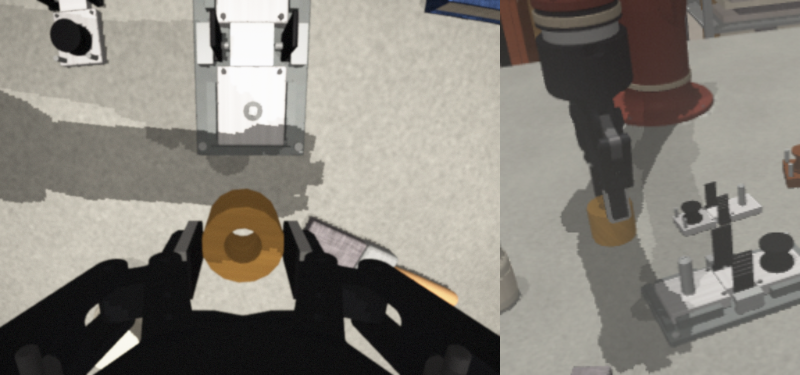

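Wrist view: the reel is held upright with its top face at about (311,311) full-res, and the spindle is seen from right above at about (324,142). Measuring both, plus the deck edges for yaw.

Run:
```python
from h import *
im=cv2.imread("pics/wrist2.png")
a=cv2.resize(im[80:200,240:400],(533,400),interpolation=2);b=cv2.resize(im[230:370,250:370],(267,400)[::1],interpolation=2) if 0 else cv2.resize(im[235:365,255:365],(338,400),interpolation=2)
cv2.imwrite("pics/c2.png",np.hstack([a[:,60:],b[:,:320]]))
```

```text
(no output)
```

View pics/c2.png

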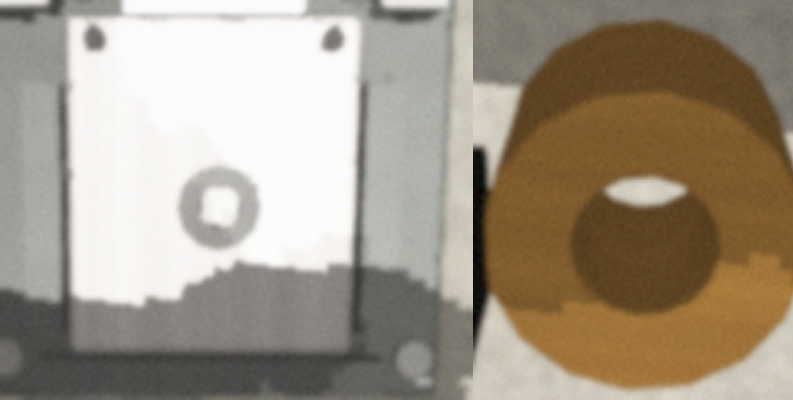

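Run:
```python
from h import *;import pickle
s=pickle.load(open("wrist2.pkl","rb"));print("reel top z", .29-s["fx"]*.019/48.8)
S=plane(s,[(323.7,141.9)],.072)[0]
t=np.array([.5911,-.1509]);c,q=np.cos(np.radians(7.1)),np.sin(np.radians(7.1))
for z in(.150,.155):
    R=plane(s,[(311.3,314)],z)[0];d=(S-R)[:2]
    print("spindle",S.round(4),"reel",R.round(4),"tool x,z mm",1e3*(c*d[0]+q*d[1]),1e3*(-q*d[0]+c*d[1]))
E=plane(s,[(240+129/3.333,80+100/3.333),(240+130/3.333,80+350/3.333),(240+420/3.333,80+100/3.333),(240+413/3.333,80+350/3.333)],.026);print(E.round(4),np.degrees([np.arctan2(*(E[0]-E[1])[:2]*[-1,1]) ,np.arctan2(*(E[2]-E[3])[:2]*[-1,1])]))
t=pickle.load(open("top2.pkl","rb"));print("top cam spindle",proj(t,[S]))
```

```text
reel top z 0.14539404094573607
spindle [ 0.5897 -0.0873  0.072 ] reel [ 0.5911 -0.1564  0.15  ] tool x,z mm 7.1544292575677035 68.7034965725028
spindle [ 0.5897 -0.0873  0.072 ] reel [ 0.5907 -0.1539  0.155 ] tool x,z mm 7.163096740768399 66.23097844554327
[[ 0.5581 -0.0701  0.026 ]
 [ 0.5637 -0.1207  0.026 ]
 [ 0.617  -0.0627  0.026 ]
 [ 0.6235 -0.1132  0.026 ]] [6.22379099 7.36515591]
top cam spindle [[382.99175559 224.44953941]]
```

```bash
python3 -m inch '{"dp":[[0.06,0.1,0.56],[0.06,0.2,0.56],[0,0.16,0],[0,0,0],[0,0,0]],"twist":[[0,0,0],[0,0,0],[0,0,0],[0,0,0],[0,0,0]]}'
python3 - <<'E'
from station import *
from h import *
import pickle
w=snapshot("wrist");pickle.dump(w,open("wrist3.pkl","wb"))
s=snapshot("scene");pickle.dump(s,open("scene3.pkl","wb"));im=s["color"]
S=np.array([.5897,-.0873,0]);p=proj(s,[S+[0,0,.03],S+[0,0,.072],S+[0,0,.09],S+[0,0,.126]]);print(p)
u,v=p[1].astype(int);print(u,v)
u0,v0=u-50,v-60
a=cv2.resize(im[v0:v0+100,u0:u0+100],(600,600),interpolation=2);cv2.imwrite("pics/c3.png",a);print(u0,v0)
E
```

```text
clock: 7.42
tcp_pos: [0.5906, -0.0866, 0.0991]
orientation: [[0.993, 0.0, -0.12], [0.12, -0.001, 0.993], [0.0, -1.0, -0.001]]
contact_force: [-0.0, -0.8, -0.4]
grip_width: 0.0417
[[264.41304371 270.64451433]
 [261.92278586 250.24483976]
 [260.80891022 241.05450977]
 [258.49294417 221.81282629]]
261 250
211 190
```

View pics/c3.png

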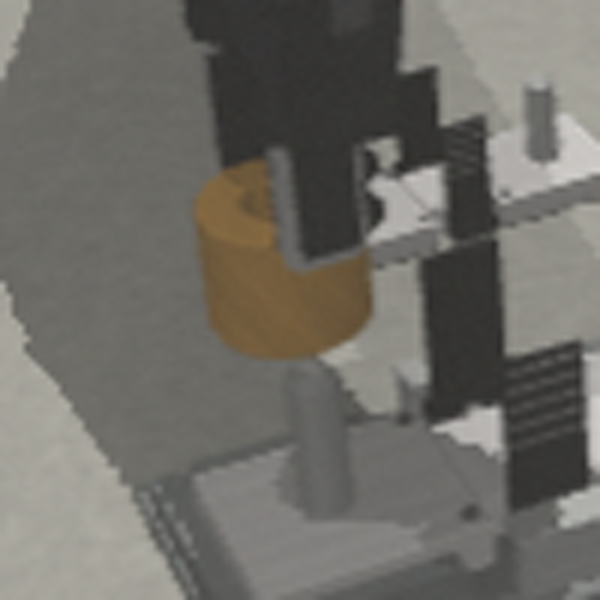

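Scene crop: the spindle tip is at (308,362) and the reel bottom's centre is at about (289,316), roughly 2 px left of the spindle axis. The reel therefore needs about 3 mm more along +y. Correcting, then checking the x alignment from the top camera.

```bash
python3 -m inch '{"dp":[[0,0,0.04],[0,0,0]],"twist":[[0,0,0],[0,0,0]]}'
python3 - <<'E'
from station import *
from h import *
P=[]
for n in("wrist","top","scene"):
    s=snapshot(n);P.append(status.sense()["tcp_pos"])
    m=cv2.inRange(cv2.cvtColor(s["color"],cv2.COLOR_BGR2HSV),(10,120,40),(30,255,255))
    if n=="wrist":
        im=s["color"];cs=cv2.findContours(m,cv2.RETR_CCOMP,2)
        for c in cs[0]:
            if cv2.contourArea(c)>200 : print(cv2.boundingRect(c),cv2.minEnclosingCircle(c))
    if n=="scene":
        m[:190]=0;m[270:]=0;m[:,:230]=0;m[:,290:]=0
        for v in range(236,252,2):
            x=np.where(m[v])[0];print(v,x.min() if len(x) else 0,x.max() if len(x) else 0)
print(np.mean(P,0))
E
```

```text
clock: 7.78
tcp_pos: [0.5902, -0.0826, 0.0992]
orientation: [[0.993, 0.0, -0.122], [0.122, 0.0, 0.993], [0.0, -1.0, 0.0]]
contact_force: [0.2, 1.0, -1.1]
grip_width: 0.0417
(257, 242, 107, 119) ((310.5, 301.0), 59.35707092285156)
(296, 291, 29, 13) ((310.03570556640625, 296.5), 14.044709205627441)
236 252 267
238 253 261
240 253 263
242 254 263
244 252 264
246 255 265
248 0 0
250 0 0
[ 0.59015338 -0.08271707  0.09906325]
```

```bash
python3 -m inch '{"dp":[[0,0.1,0],[0,0.1,0],[0,0.1,0],[0,0.1,0],[0,0,0]],"twist":[[0,0,0],[0,0,0],[0,0,0],[0,0,0],[0,0,0]]}'
python3 - <<'E'
from station import *
from h import *
s=snapshot("scene");a=cv2.resize(s["color"][190:290,211:311],(600,600),interpolation=2);cv2.imwrite("pics/c4.png",a)
E
```

```text
clock: 8.55
tcp_pos: [0.5896, -0.0827, 0.0742]
orientation: [[0.993, -0.001, -0.122], [0.122, 0.0, 0.993], [-0.001, -1.0, 0.0]]
contact_force: [-0.0, -0.2, -1.1]
grip_width: 0.0418
```

View pics/c4.png

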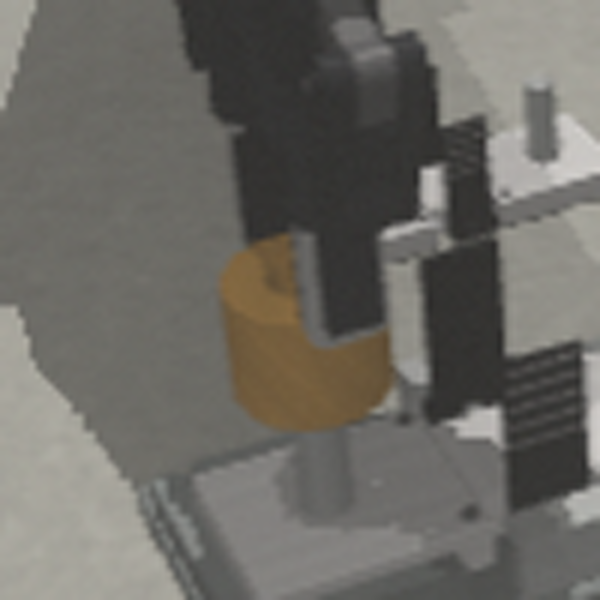

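The crop shows the reel threaded on the spindle, coaxial at x≈313, with no contact force. Lowering on.

```bash
python3 -m inch '{"dp":[[0,0.1,0],[0,0.1,0],[0,0.1,0],[0,0.1,0],[0,0.1,0],[0,0,0]],"twist":[[0,0,0],[0,0,0],[0,0,0],[0,0,0],[0,0,0],[0,0,0]]}'
python3 -m inch '{"dp":[[0,0.05,0],[0,0.05,0],[0,0,0]],"twist":[[0,0,0],[0,0,0],[0,0,0]]}'
```

```text
clock: 9.35
tcp_pos: [0.5896, -0.0827, 0.0443]
orientation: [[0.993, -0.001, -0.122], [0.122, 0.0, 0.993], [-0.001, -1.0, 0.0]]
contact_force: [0.1, -0.3, -0.3]
grip_width: 0.0418
clock: 9.72
tcp_pos: [0.5899, -0.0827, 0.0387]
orientation: [[0.993, -0.0, -0.122], [0.122, 0.0, 0.993], [-0.0, -1.0, 0.0]]
contact_force: [0.1, -1.1, -0.7]
grip_width: 0.0415
```

```bash
python3 -m inch '{"dp":[[0,0.03,0],[0,0.03,0],[0,0,0]],"twist":[[0,0,0],[0,0,0],[0,0,0]]}'
```

```text
clock: 10.1
tcp_pos: [0.59, -0.0827, 0.0352]
orientation: [[0.993, -0.0, -0.122], [0.122, 0.0, 0.993], [-0.0, -1.0, 0.0]]
contact_force: [-0.5, 0.3, -0.8]
grip_width: 0.0417
```

```bash
python3 -m inch '{"dp":[[0,0.03,0],[0,0,0]],"twist":[[0,0,0],[0,0,0]]}'
python3 -m inch '{"dp":[[0,0,0],[0,0,0],[0,0,0],[0,0,0],[0,0,0],[0,0,0]],"twist":[[0,0,0],[0,0,0],[0,0,0],[0,0,0],[0,0,0],[0,0,0]]}' 80
python3 -m inch '{"dp":[[0,-0.2,0],[0,-0.5,0],[0,-0.8,0],[0,-0.8,0],[0,0,0],[0,0,0]],"twist":[[0,0,0],[0,0,0],[0,0,0],[0,0,0],[0,0,0],[0,0,0]]}'
python3 - <<'E'
from station import *
from h import *
import pickle
s=snapshot("scene");w=snapshot("wrist");pickle.dump(w,open("wrist5.pkl","wb"));cv2.imwrite("pics/wrist5.png",w["color"])
a=cv2.resize(s["color"][190:310,211:331],(375,375),interpolation=2);b=cv2.resize(w["color"][:,120:540],(420,480))
b=cv2.resize(b,(328,375));cv2.imwrite("pics/c5.png",np.hstack([a,b]))
print(status.sense()["tcp_pos"])
E
```

```text
clock: 10.35
tcp_pos: [0.5903, -0.0827, 0.0341]
orientation: [[0.993, 0.001, -0.122], [0.122, -0.0, 0.993], [0.0, -1.0, -0.0]]
contact_force: [-0.3, -0.3, 2.9]
grip_width: 0.0418
clock: 11.1
tcp_pos: [0.5901, -0.0827, 0.0335]
orientation: [[0.993, 0.0, -0.122], [0.122, 0.0, 0.993], [0.0, -1.0, 0.0]]
contact_force: [-0.0, -0.2, 0.2]
grip_width: 0.0685
clock: 11.85
tcp_pos: [0.5897, -0.0829, 0.1718]
orientation: [[0.993, -0.0, -0.122], [0.122, -0.0, 0.993], [-0.0, -1.0, -0.0]]
contact_force: [0.1, 0.1, -0.4]
grip_width: 0.0682
[ 0.58903708 -0.08287176  0.17040284]
```

View pics/c5.png

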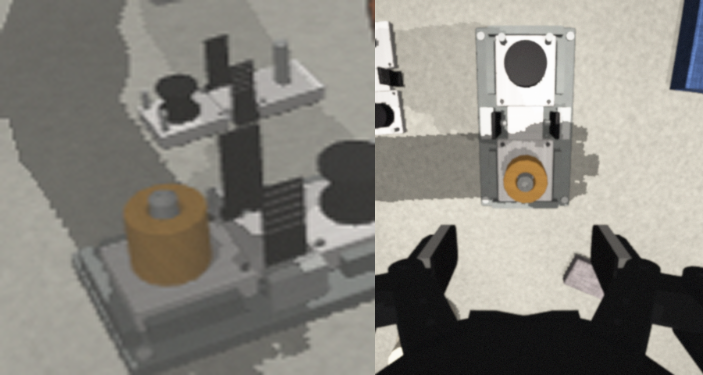

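The reel is flat on the deck and released, with the spindle protruding from it, and the cassette is still seated. Next I measure the tabs from this wrist picture.

Run:
```python
from h import *;import pickle
s=pickle.load(open("wrist5.pkl","rb"))
m=cv2.inRange(cv2.cvtColor(s["color"],cv2.COLOR_BGR2GRAY),0,45)
m[:120]=0;m[200:]=0;m[:,:255]=0;m[:,375:]=0
n,_,st,ce=cv2.connectedComponentsWithStats(m)
print(s["t"]);C=-np.array(s["R"]).T@s["t"];print(C)
c,q=np.cos(np.radians(6.8)),np.sin(np.radians(6.8));ctr=np.array([.5831,-.0327])
for i in range(1,n):
    if st[i][4]>40:
        x,y,w,h,A=st[i];print(st[i])
        P=plane(s,[(x,y+h/2),(x+w,y+h/2)],.076)[:,:2]-ctr
        print(np.c_[P@[c,q],P@[-q,c]].round(4))
P=plane(s,[(276,159),(350,159)],.076);print(P)
a=cv2.resize(s["color"][120:220,260:370],(660,600),interpolation=2);cv2.imwrite("pics/c6.png",a)
```

```text
[-0.5734347 -0.1735189  0.3009498]
[ 0.58064919 -0.01929794  0.33463571]
[271 144  11  34 263]
[[-0.0283 -0.0004]
 [-0.0208 -0.0004]]
[343 144  13  34 321]
[[ 0.021  -0.0002]
 [ 0.0299 -0.0002]]
[[ 0.55827197 -0.03469198  0.076     ]
 [ 0.60849072 -0.02850278  0.076     ]]
```

View pics/c6.png

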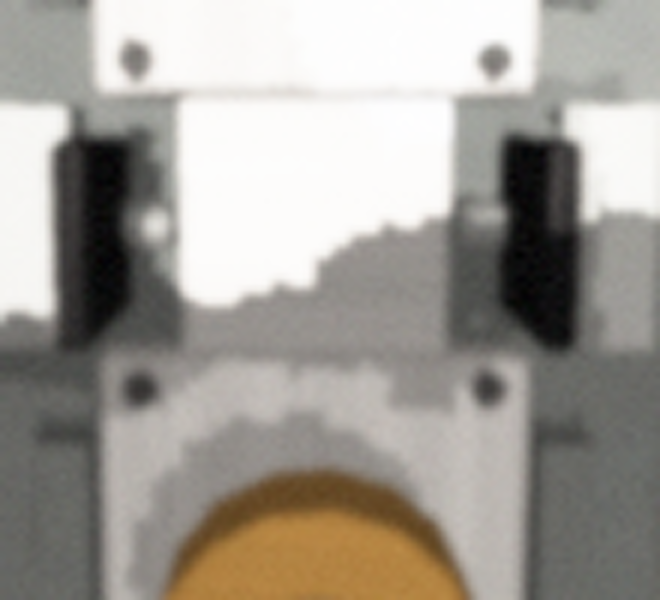

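The tabs' outer edges at display x=55 and 580 put the cassette centre at (0.584,-0.033). Opening fully, moving over and descending.

```bash
python3 -m inch '{"dp":[[0,0,0.42],[0,0.2,0.42],[0,0.5,0],[0,0.5,0],[0,0,0],[0,0,0]],"twist":[[0,0,0],[0,0,0],[0,0,0],[0,0,0],[0,0,0],[0,0,0]]}' 100
python3 - <<'E'
from station import *
import numpy as np
P=[]
for i in range(3): snapshot("top");P.append(status.sense()["tcp_pos"])
print(np.mean(P,0))
E
```

```text
clock: 12.7
tcp_pos: [0.5843, -0.0326, 0.0998]
orientation: [[0.993, 0.0, -0.122], [0.122, 0.0, 0.993], [0.0, -1.0, 0.0]]
contact_force: [-0.3, -0.4, -0.3]
grip_width: 0.0854
[ 0.58484907 -0.03260526  0.10062963]
```

```bash
python3 -m inch '{"dp":[[-0.01,0.2,0],[0,0.3,0],[0,0.3,0],[0,0.2,0],[0,0,0]],"twist":[[0,0,0],[0,0,0],[0,0,0],[0,0,0],[0,0,0]]}'
python3 -m inch '{"dp":[[0,0,0],[0,0,0],[0,0,0],[0,0,0],[0,0,0],[0,0,0],[0,0,0],[0,0,0],[0,0,0],[0,0,0]],"twist":[[0,0,0],[0,0,0],[0,0,0],[0,0,0],[0,0,0],[0,0,0],[0,0,0],[0,0,0],[0,0,0],[0,0,0]]}' 0 50
python3 - <<'E'
from station import *
import cv2,numpy as np
s=snapshot("scene")["color"];w=snapshot("wrist")["color"]
a=cv2.resize(s[170:310,201:341],(375,375),interpolation=2)
cv2.imwrite("pics/c7.png",np.hstack([a,cv2.resize(w[60:420,140:500],(375,375))]))
E
```

```text
clock: 13.48
tcp_pos: [0.5824, -0.0327, 0.038]
orientation: [[0.993, -0.003, -0.122], [0.122, 0.0, 0.993], [-0.003, -1.0, 0.001]]
contact_force: [0.7, 0.0, 1.1]
grip_width: 0.0851
clock: 14.72
tcp_pos: [0.5841, -0.0327, 0.0427]
orientation: [[0.993, 0.002, -0.122], [0.122, -0.001, 0.993], [0.002, -1.0, -0.001]]
contact_force: [-3.5, -0.4, 13.8]
grip_width: 0.0389
```

View pics/c7.png

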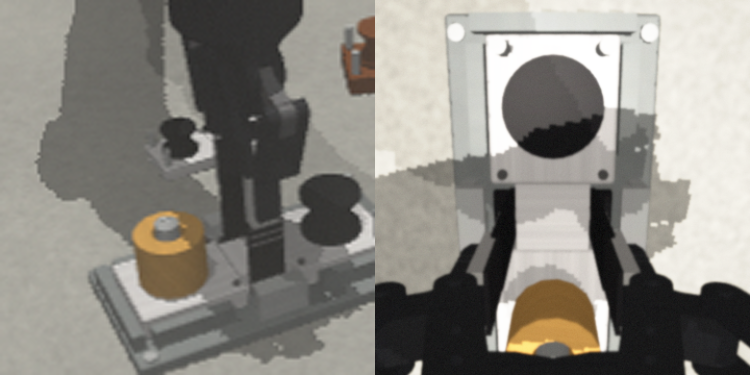

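Scene view: the fingers are on both tabs and the reel is down on its spindle. In the wrist view both tabs are pressed in. Starting a gentle lift and watching the force.

```bash
python3 -m inch '{"dp":[[0,-0.05,0],[0,-0.05,0],[0,-0.05,0],[0,0,0]],"twist":[[0,0,0],[0,0,0],[0,0,0],[0,0,0]]}'
python3 -m inch '{"dp":[[0,-0.05,0],[0,-0.05,0],[0,0,0]],"twist":[[0,0,0],[0,0,0],[0,0,0]]}'
```

```text
clock: 15.32
tcp_pos: [0.5832, -0.0328, 0.0483]
orientation: [[0.993, -0.001, -0.122], [0.122, 0.0, 0.993], [-0.001, -1.0, 0.0]]
contact_force: [0.8, 0.3, -4.9]
grip_width: 0.0384
clock: 15.7
tcp_pos: [0.5837, -0.0327, 0.0549]
orientation: [[0.993, 0.001, -0.122], [0.122, 0.0, 0.993], [0.001, -1.0, 0.0]]
contact_force: [0.2, 0.3, -5.6]
grip_width: 0.0383
```

The load is about the cassette's weight, so it is free. Lifting on smoothly.

```bash
python3 -m inch '{"dp":[[0,-0.1,0],[0,-0.2,0],[0,-0.3,0],[0,-0.3,0],[0,-0.3,0],[0,-0.3,0],[0,-0.3,0],[0,-0.2,0],[0,-0.2,0],[0,-0.1,0],[0,0,0],[0,0,0]],"twist":[[0,0,0],[0,0,0],[0,0,0],[0,0,0],[0,0,0],[0,0,0],[0,0,0],[0,0,0],[0,0,0],[0,0,0],[0,0,0],[0,0,0]]}'
python3 -m inch '{"dp":[[0,0,0],[0,0,0],[0,0,0],[0,0,0]],"twist":[[0,0,0],[0,0,0],[0,0,0],[0,0,0]]}'
python3 - <<'E'
from station import *
import cv2
from h import *
s=snapshot("scene");im=s["color"]
print(proj(s,[[.5837,-.0327,.13],[.59,-.087,.15]]))
cv2.imwrite("pics/c8.png",cv2.resize(im[100:330,120:420],(780,598),interpolation=2))
E
```

```text
clock: 17.2
tcp_pos: [0.5829, -0.0329, 0.1919]
orientation: [[0.993, -0.002, -0.122], [0.122, 0.0, 0.993], [-0.001, -1.0, 0.0]]
contact_force: [-0.6, 0.7, -5.2]
grip_width: 0.038
clock: 17.7
tcp_pos: [0.5834, -0.0328, 0.1925]
orientation: [[0.993, -0.0, -0.122], [0.122, 0.0, 0.993], [-0.0, -1.0, 0.0]]
contact_force: [0.8, 0.3, -5.0]
grip_width: 0.0383
[[291.43562608 210.88638182]
 [257.12087358 208.36961558]]
```

View pics/c8.png

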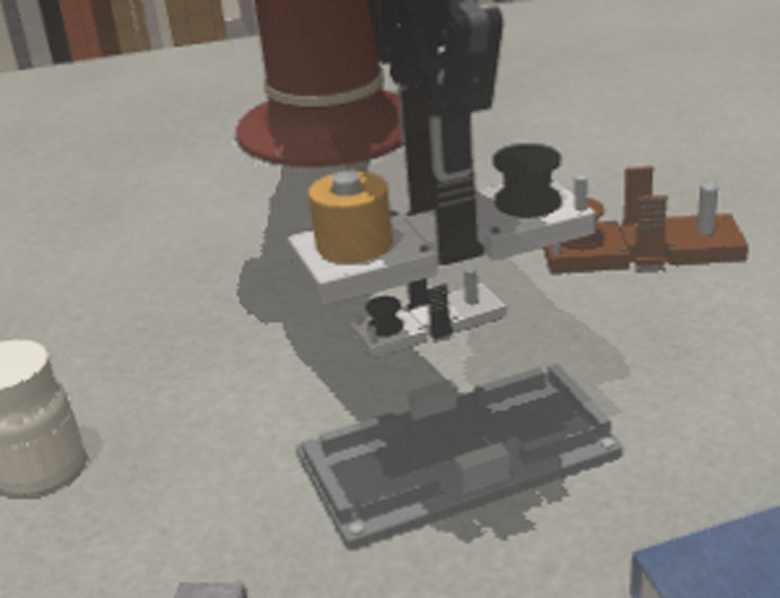

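The cassette is out of the cradle, held by the tabs, with the reel down on its spindle. A quick numeric check of height and level from the frame's near lower corners, (243,215) and (348,189).

Run:
```python
from station import *
from h import *
s=snapshot("scene");c,q=np.cos(np.radians(6.9)),np.sin(np.radians(6.9))
for z in(.14,.15,.16):
  print(z,proj(s,[[.5837+c*.03-q*y,-.0327+q*.03+c*y,z] for y in(-.0855,.0855)]).round(1).tolist())
st=status.sense();print(np.abs(st["qvel"]).max(),st["grip_width"],st["tcp_pos"])
```

```text
0.14 [[244.7, 229.2], [348.5, 200.8]]
0.15 [[243.8, 223.3], [348.6, 195.2]]
0.16 [[243.0, 217.3], [348.7, 189.6]]
0.0020459078042983723 0.03784986323634464 [ 0.58336449 -0.03275772  0.19254771]
```

Run:
```python
from station import *
env.close_job();s=status.sense();print(s["clock"],s["tcp_pos"],s["grip_width"])
```

```text
the job is handed in; nothing more can be done
the job is handed in; nothing more can be done
```

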